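# Seat a wooden strip against the hidden length stop

### The job

Lay the pale wooden strip lengthwise in the open channel of the cut-off guide and slide it in under the green cover until you feel it come up against the hidden length stop, then let go and leave it seated there. The stop is held only by friction, so do not shove it along with the strip; leave the dark strip where it is.

Things in the scene. Friction and masses are not known exactly. Their poses are not given: they have to be found in the camera images.
- pale_strip: pale wooden strip, 220 mm long, 20 mm wide, 30 mm tall, 0.11 kg, lying loose on the table on its 20 mm side; origin at the centre of its underside, x along its length, z up; both ends alike. This is the strip to use. The two strips swap places from run to run
- dark_strip: dark brown wooden strip, 220 mm long, 20 mm wide, 30 mm tall, 0.11 kg, lying loose on the table on its 20 mm side; origin at the centre of its underside, x along its length, z up; both ends alike. A bystander of the same size
- guide: fixed cut-off guide; origin on the table under the middle of the cover's mouth, x = feed direction into the cover, y across, z up. Aluminium bed 60 mm wide, top at z = 12 mm, x = -270 to +140 mm. Two low walls (7 mm thick, tops at z = 22 mm) make a channel 34 mm wide, centred on y = 0, open above for x < 0. Sliding the strip on it takes about 1 N
- mouth (a point): middle of the cover's mouth on the bed (z = 12 mm, x and y as the guide's origin; same axes). Green cover over x = 0 to +140 mm, inside 34 wide, 42 high, top 60 mm above the table. The strip's front end meets the hidden feeler 20 to 80 mm inside (varies), the stop itself 10 mm further. Grip the strip 25 mm or more behind its middle to stay clear of the cover
- feeler (a joint): how far the spring feeler on the stop's face is pressed in, m: 0 free, 0.010 when the strip is right against the stop. Its spring is weak, at most 0.4 N, too weak to push the released strip back
- stop_carriage (a joint): how far the stop has been shoved along from its setting, m: 0 as set, at most 0.030. It stays put up to about 10 N and slides (without returning) beyond that; stop pushing at about 5 to 7 N

How it is judged:
By the outcome, as a careful person would: the job done as asked, in the order asked, and still so for the second after the job is handed in, with the robot touching nothing.
It also fails if it takes over 42 s, if anything falls off the work surface, if the arm or the gripper's body presses on something with over 40 N, if the wrist force passes 120 N, or if a joint passes its speed limit or range.

### The arm

A 6-joint arm with a two-finger parallel gripper is mounted at the origin on a cart in front of the work surface, level with it; the furniture and walls round the work are solid. World frame = base frame: x ahead of the robot, y to its left, z up, the work surface at z = 0. Lengths are in mm, angles in rad, forces in N, time in s.
With the tool pointing down it reaches from about 275 to 1000 mm from the base axis. Payload 8.4 kg.
Tool frame: the origin (TCP) lies midway between the tips of the shut fingers; the grasp point (between the pads) lies r.grip_point_offset behind it (r.grip_point_offset is the distance from the TCP to the grasp point, in mm); z points along the fingers, y is the direction in which the jaws open and shut (so a half turn about z gives the same grasp; the last joint's range is limited). The gripper opens to 85 mm and grips with 20 to 120 N. Pads are 22 mm wide; open, the fingers measure 114 mm over their backs; the gripper's body (76 mm by 85 mm) begins 54 mm behind the grasp point. The pads swing forward as they close: fully open they stand 13 mm farther back than shut.
Start: joints at [-1.169, 0.353, 1.633, -0, 1.155, -0.002], TCP at [245.571, -574.737, 231.281] pointing down, gripper open.
Joint ranges: [-2.63, 2.63], [-0.92, 2.1], [0.06, 2.66], [-1.3, 4.44], [0, 2.69], [-3.02, 3.02]. Speed limits (rad/s): [2.22, 2.22, 2.79, 3.14, 3.14, 3.14].

### API

Orientations are given as [roll, pitch, yaw] about the fixed x, y, z axes, in that order (R = Rz(yaw) Ry(pitch) Rx(roll)).
In Python, from rig import r gives the robot as it stands.
- The arm moves only by the tool move_arm, never from a script. Its argument "targets" is one flat list of numbers, 5 for each row, row after row: the gripper's target within -1 to 1 (fully open at 1, half-way at 0, shut at -1), then the shift along the tool's x, y, z in cm, then the turn about the tool's z in degrees. In form: [gripper, tx, ty, tz, turn, gripper, tx, ty, tz, turn, ...]. A call has 1 to 10 rows; each row is the pose to reach, as a shift and turn from the pose commanded when the call began, along the tool's axes at that moment; what a row does not reach only later rows make up. A row lasts 1/10 s, in which the tool goes at most 50 mm and 8.59 degrees, less where a joint would pass 70% of its speed; a pose out of reach is approached as far as the arm can. A call with a gripper value outside its range is refused whole. The fingers move at their own pace and stop on an object; "squeeze" is the grip in N (left out, the last holds). Time passes only in rows, so rows that repeat a pose let the fingers close. It gives the time, the measured TCP pose, the force and the opening at its end, in the units of the state.
- r.sense(): the state, without advancing time (a new reading comes with each control period).
- r.grab_frame(name): name is "scene" or "side" or "wrist"; returns a dict with "img" (384x512x3 uint8, blue, green, red), "K" (3x3 intrinsics, pixels), "world_to_cam" (4x4, takes a point from world to camera coordinates). Camera axes: x right, y down, z forward; pixel columns grow to the right and rows downward; lengths in mm; the calibration is good to about 2 mm. A picture is of the moment at which its call begins. There is no depth.
- r.sign_off(): hands the job in, once; it reports no verdict.
Trained networks look in a picture, given as the dict that the camera call returned (one of the last four; its "shot" number tells which), for a name from the list of things; names that differ only in an ending like _2 or _b are one class to them, and where a whole thing is asked for, a point or a joint stands for the part that bears it (a point fixed in the world has none). Each returns a list of dicts, best first, with "conf" (0 to 1); they miss things now and then, are a little off and sometimes report something else, mostly with a low value. They report only what shows in the picture. A call takes as long as a camera call.
- r.outline_of(picture, thing): "region" (384x512 bool, what is visible of it).
- r.mark_of(picture, thing): "position" ([x, y, z] in mm, in world coordinates, good to about 4 mm: a listed point, or the origin of a listed thing).
The state is a dict: "clock": time; "qpos": joint angles; "qvel": joint speeds; "joint_efforts": joint torques, N m; "eef_pos": TCP position; "tcp_rot": TCP orientation; "contact_force": force on the tool from outside, world axes, zero at the start; "wrist_torque": the same for the moment, N m; "opening": opening from 0.0 (shut) to 1.0 (fully open).
Only numpy, scipy, OpenCV 4.12 (cv2) and the standard library are available. Lean on these libraries where they do the work, as an engineer would, in place of code of your own. Each camera call takes 0.05 s, during which the arm holds its last target.

## Working session

There is one attempt and no reset: what is moved stays moved. The work goes in short steps, Python scripts to look and compute and a tool call to move; the robot and the scene stay as the last step left them, time stands still between calls to the robot, and variables do not carry over. Pictures are saved under pics/ and viewed, and the job is handed in when it is done.

Besides the shell and the picture viewer there is one more tool, called after "Emit:" as name(argument=value, ...), one argument or row to a line, values as JSON. move_arm: Moves the arm, as the interface text tells. Its arguments: {"type":"object","properties":{"targets":{"type":"array","items":{"type":"number"}},"squeeze":{"type":"number"}},"required":["targets"]}

```bash
ls; mkdir -p pics; python3 - <<'E'
from rig import r
import cv2,numpy as np
print(r.sense(), r.grip_point_offset)
for n in ["scene","side","wrist"]:
    f=r.grab_frame(n); cv2.imwrite(f"pics/a_{n}.png",f["img"])
    print(n,f["K"].tolist(),np.round(f["world_to_cam"],3).tolist())
    for t in ["pale_strip","dark_strip","guide","mouth"]:
        m=r.mark_of(f,t); print(t,[(np.round(x["position"],1).tolist(),round(x["conf"],2)) for x in m[:2]])
        if t!="mouth":
            o=r.outline_of(f,t)
            for x in o[:2]:
                v,u=np.nonzero(x["region"]); print("  out",round(x["conf"],2),u.size,u.min(),u.max(),v.min(),v.max())
            if o: np.save(f"pics/a_{n}_{t}.npy",o[0]["region"])
print(r.sense()["clock"])
E
```

```text
pics
{'clock': 0.0, 'qpos': array([-1.16937312e+00,  3.53628774e-01,  1.63413120e+00,  9.73874195e-06,
        1.15517449e+00, -2.44867097e-03]), 'qvel': array([-9.85834446e-04,  6.13499801e-05, -1.42736800e-03, -2.72181842e-04,
        1.82809053e-05,  4.43449894e-04]), 'joint_efforts': array([ 3.12720447e-03, -6.05243254e+01, -3.42066658e+01,  3.14034141e-04,
        9.31287504e-03, -9.91664052e-06]), 'eef_pos': array([ 245.40688947, -574.29966074,  230.57502543]), 'tcp_rot': array([-3.14025087e+00, -1.21899702e-05,  4.03867931e-01]), 'contact_force': array([ 1.16300596,  0.10793168, -0.20052876]), 'wrist_torque': array([-0.01345729,  0.01629447, -0.00471882]), 'opening': 1.003442572501074} 18.700000000000003
scene [[409.2126960700631, 0.0, 253.23450982239373], [0.0, 409.2126960700631, 195.8689824351972], [0.0, 0.0, 1.0]] [[-0.889, -0.459, 0.011, 518.708], [-0.354, 0.671, -0.651, 158.285], [0.291, -0.582, -0.759, 1004.044], [0.0, 0.0, 0.0, 1.0]]
pale_strip [([493.1, -180.8, 3.8], 0.64)]
  out 0.94 454 289 326 124 171
dark_strip [([460.9, 340.2, -3.4], 0.92)]
  out 0.6 1095 207 256 
[... 223 characters left out ...]
0]] [[-0.936, -0.353, -0.002, 536.84], [-0.235, 0.626, -0.744, 126.592], [0.264, -0.695, -0.669, 877.801], [0.0, 0.0, 0.0, 1.0]]
pale_strip [([492.2, -183.3, -1.6], 0.92)]
  out 0.74 664 289 323 119 173
  out 0.34 3531 174 279 122 226
dark_strip [([460.4, 336.6, 0.5], 0.62)]
  out 0.81 1591 219 267 261 375
guide [([649.8, 31.9, 0.7], 0.56)]
  out 0.66 3449 174 279 123 226
mouth [([654.6, 35.8, 11.2], 0.78)]
wrist [[305.4417373959985, 0.0, 252.56329216432638], [0.0, 305.4417373959985, 192.0786866680867], [0.0, 0.0, 1.0]] [[0.392, -0.92, 0.001, -624.666], [-0.885, -0.377, 0.274, -34.143], [-0.252, -0.108, -0.962, 377.401], [0.0, 0.0, 0.0, 1.0]]
pale_strip []
dark_strip []
guide []
mouth []
1.2
```

```bash
python3 - <<'E'
import cv2,numpy as np
a=cv2.imread("pics/a_scene.png");b=cv2.imread("pics/a_side.png")
a=cv2.resize(a[90:350,140:400],None,fx=1.53,fy=2.2);b=cv2.resize(b[90:384,140:400],None,fx=1.53,fy=1.95)
h=min(len(a),len(b));cv2.imwrite("pics/a2.png",np.hstack([a[:h],b[:h]]))
E
```

```text
(no output)
```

View pics/a2.png

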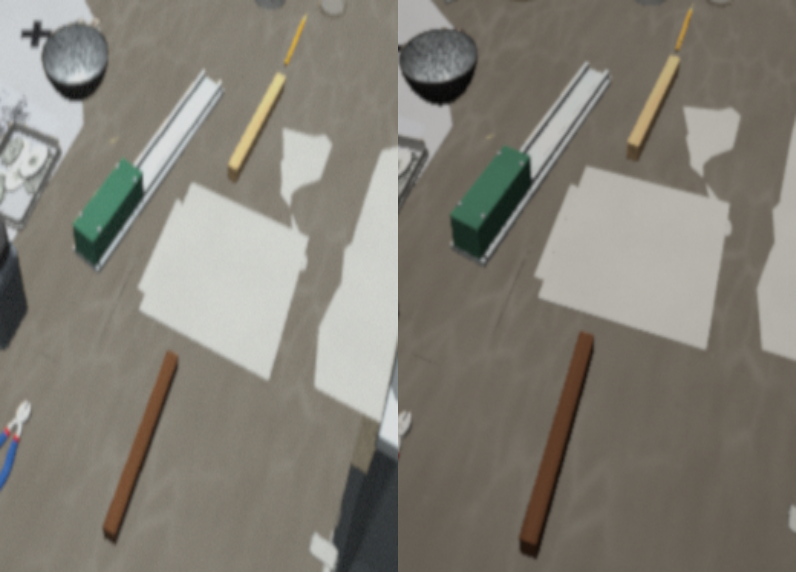

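View pics/a_scene.png

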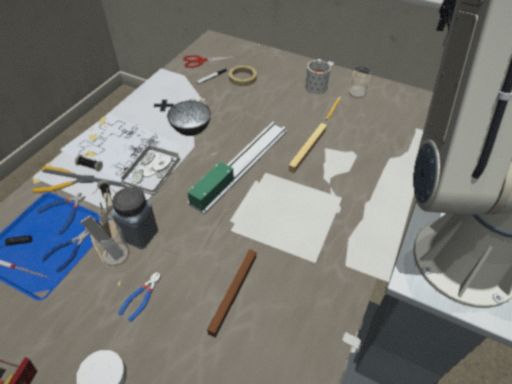

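View pics/a_side.png

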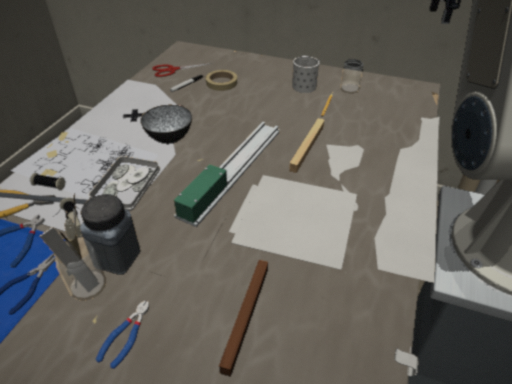

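```bash
cat > h.py <<'E'
import cv2,numpy as np
from scipy.optimize import minimize
def proj(K,T,P):
    P=np.atleast_2d(P); c=P@T[:3,:3].T+T[:3,3]; p=c@np.array(K).T; return p[:,:2]/p[:,2:]
def box(x0,x1,y0,y1,z0,z1): return np.array([[x,y,z] for x in(x0,x1) for y in(y0,y1) for z in(z0,z1)],float)
def place(B,x,y,z,a):
    c,s=np.cos(a),np.sin(a); return B@np.array([[c,-s,0],[s,c,0],[0,0,1]]).T+[x,y,z]
STRIP=[box(-110,110,-10,10,0,30)]
GUIDE=[box(-270,140,-30,30,0,12),box(-270,140,-24,24,0,22),box(0,140,-24,24,0,60)]
def render(K,T,boxes,x,y,z,a,shape=(384,512),S=4):
    m=np.zeros((shape[0],shape[1]),np.float32); M=np.zeros((shape[0]*2,shape[1]*2),np.uint8)
    for B in boxes:
        p=(proj(K,T,place(B,x,y,z,a))+.5)*2-.5
        h=cv2.convexHull(p.astype(np.float32))
        cv2.fillConvexPoly(M,np.round(h*16).astype(np.int32),255,cv2.LINE_AA,4)
    return cv2.resize(M,(shape[1],shape[0]),interpolation=cv2.INTER_AREA)/255.
def fit(views,boxes,p0,freez=True):
    regs=[cv2.GaussianBlur(v[2].astype(np.float32),(0,0),1.5) for v in views]
    def cost(p):
        z=p[3]*1 if freez else p0[3]
        return sum(((cv2.GaussianBlur(render(v[0],v[1],boxes,p[0],p[1],z,p[2]/100).astype(np.float32),(0,0),1.5)-g)**2).sum()/v[2].sum() for v,g in zip(views,regs))
    p=np.array([p0[0],p0[1],p0[2]*100]+([p0[3]] if freez else []))
    for d in (15,4):
        s=np.vstack([p]+[p+d*e for e in np.eye(len(p))])
        r=minimize(cost,p,method="Nelder-Mead",options=dict(initial_simplex=s,xatol=.05,fatol=1e-5,maxiter=400)); p=r.x
    return np.round(p,2),round(r.fun,4)
E
cat > f1.py <<'E'
from h import *
C={"scene":([[409.2126960700631,0,253.23450982239373],[0,409.2126960700631,195.8689824351972],[0,0,1]],0)}
from rig import r
V={}
for n in ["scene","side"]:
    f=r.grab_frame(n); V[n]=(f["K"],np.array(f["world_to_cam"]))
import pickle; pickle.dump(V,open("V.pkl","wb"))
for t,B,p0 in [("pale_strip",STRIP,(493,-182,1.2,0)),("guide",GUIDE,(650,35,1.0,0)),("dark_strip",STRIP,(460,338,1.2,0))]:
    vs=[V[n]+(np.load(f"pics/a_{n}_{t}.npy"),) for n in V]
    best=min((fit(vs,B,p0[:2]+(a,)+p0[3:]) for a in (p0[2]-.3,p0[2],p0[2]+.3,p0[2]+.6)),key=lambda q:q[1])
    print(t,best, [fit([v],B,(best[0][0],best[0][1],best[0][2]/100,0),False) for v in vs])
E
python3 f1.py
```

```text
pale_strip (array([ 505.36, -231.24,  150.42,  -40.35]), np.float64(0.0663)) [(array([ 491.18, -187.37,  152.05]), np.float64(0.0728)), (array([ 495.02, -182.09,  150.76]), np.float64(0.0066))]
guide (array([662.49,  16.34, 142.96, -21.39]), np.float64(0.0218)) [(array([649.3 ,  32.62, 143.22]), np.float64(0.0085)), (array([652.57,  35.08, 143.57]), np.float64(0.0232))]
dark_strip (array([469.83, 324.73, 163.39, -33.96]), np.float64(0.0315)) [(array([459.59, 339.94, 163.19]), np.float64(0.013)), (array([462.53, 339.95, 163.9 ]), np.float64(0.0373))]
```

```bash
python3 - <<'E'
import numpy as np
T=np.array([[0.392,-0.92,0.001,-624.666],[-0.885,-0.377,0.274,-34.143],[-0.252,-0.108,-0.962,377.401]])
R=T[:,:3];c=-R.T@T[:,3];print(c, R[2])
from rig import r; s=r.sense(); print(s["clock"])
p=s["eef_pos"];y=.404
ax=np.array([[np.cos(y),np.sin(y),0],[np.sin(y),-np.cos(y),0],[0,0,-1]])
print("cam in tool",ax@(c-p),"axis",ax@R[2])
# look pose: yaw 1.47, TCP such that camera behind
for tgt in ([500,-330,230],[520,-230,260]): print(tgt,ax@(np.array(tgt)-p), np.hypot(*tgt[:2]), np.degrees(.404-1.47))
E
```

```text
[ 309.757569 -546.805323  373.03961 ] [-0.252 -0.108 -0.962]
1.3
cam in tool [  69.98805119   -0.43666404 -141.76779391] axis [-2.74167723e-01  2.44499080e-04  9.62000000e-01]
[500, -330, 230] [ 330.14125285 -125.00408473    1.27181609] 599.0826320300064 -61.07730096094575
[520, -230, 260] [ 387.84111809 -209.09169114  -28.72818391] 568.59475903318 -61.07730096094575
```

```bash
python3 - <<'E'
import numpy as np
from rig import r; s=r.sense(); 
p=s["eef_pos"];y=.404
ax=np.array([[np.cos(y),np.sin(y),0],[np.sin(y),-np.cos(y),0],[0,0,-1]])
print(ax@(np.array([540,-180,250])-p)/10)
E
```

```text
[ 42.58860103 -24.72044997  -1.87281839]
```

Emit:
move_arm(
  targets=[1, 42.6, -24.7, -2, -61, 1, 42.6, -24.7, -2, -61, 1, 42.6, -24.7, -2, -61, 1, 42.6, -24.7, -2, -61, 1, 42.6, -24.7, -2, -61, 1, 42.6, -24.7, -2, -61, 1, 42.6, -24.7, -2, -61, 1, 42.6, -24.7, -2, -61, 1, 42.6, -24.7, -2, -61, 1, 42.6, -24.7, -2, -61],
)

```text
clock: 2.3
eef_pos: [541.5, -178.0, 251.6]
tcp_rot: [3.141, -0.0, 1.469]
contact_force: [-0.4, -1.0, -0.7]
opening: 0.998
```

Emit:
move_arm(
  targets=[1, 0, 0, 0, 0, 1, 0, 0, 0, 0],
)

```text
clock: 2.5
eef_pos: [540.6, -179.4, 251.2]
tcp_rot: [-3.141, 0.0, 1.471]
contact_force: [-0.1, -0.7, -0.6]
opening: 0.996
```

```bash
cat > w.py <<'E'
import sys,pickle
from h import *
from rig import r
k=sys.argv[1]
f=r.grab_frame("wrist"); cv2.imwrite(f"pics/{k}.png",f["img"])
d=dict(K=f["K"],T=np.array(f["world_to_cam"]),img=f["img"])
for t in sys.argv[2:]:
    o=r.outline_of(f,t); d[t]=[(x["conf"],x["region"]) for x in o]
    print(t,[(round(x["conf"],2),x["region"].sum()) for x in o],[(np.round(x["position"],1).tolist(),round(x["conf"],2)) for x in r.mark_of(f,t)[:2]])
pickle.dump(d,open(k+".pkl","wb"))
s=r.sense(); print(s["clock"],s["eef_pos"],s["tcp_rot"],s["opening"],s["contact_force"])
E
python3 w.py w1 pale_strip guide
```

```text
pale_strip [(0.65, np.int64(3344))] [([494.5, -184.2, -0.9], 0.77)]
guide [(0.89, np.int64(10037))] []
2.75 [ 539.58749867 -181.25584762  251.26448793] [-3.14138827e+00  1.18279873e-04  1.46679820e+00] 1.0033952787723592 [ 0.29526272 -1.20201119  0.50126042]
```

View pics/w1.png

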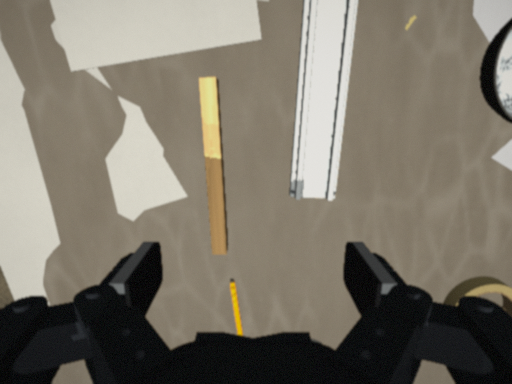

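Emit:
move_arm(
  targets=[1, 12, 3, 0, 0, 1, 12, 3, 0, 0, 1, 12, 3, 0, 0, 1, 12, 3, 0, 0, 1, 12, 3, 0, 0],
)

```text
clock: 3.25
eef_pos: [582.1, -64.5, 251.2]
tcp_rot: [-3.141, 0.0, 1.469]
contact_force: [-0.2, -0.6, 1.0]
opening: 1.0
```

```bash
python3 w.py w2 pale_strip guide mouth
```

```text
pale_strip [(0.71, np.int64(2908))] [([490.7, -184.5, -1.8], 0.58)]
guide [] []
mouth [(0.87, np.int64(13691))] [([648.9, 37.3, 16.7], 0.67)]
3.6 [582.17588015 -64.74452312 251.37004515] [3.14149927e+00 4.12773827e-05 1.46722859e+00] 1.0013681178166247 [ 0.84858997 -0.00368088 -0.42500933]
```

View pics/w2.png

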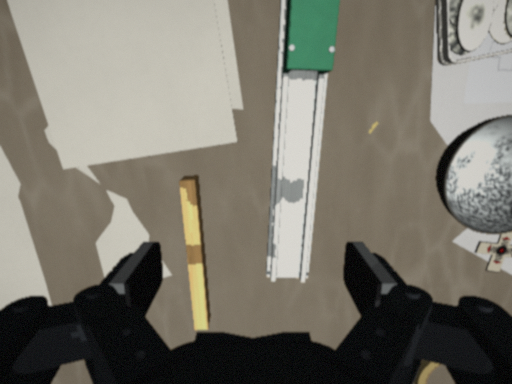

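```bash
cat > f2.py <<'E'
from h import *
import pickle
V=pickle.load(open("V.pkl","rb"));w1=pickle.load(open("w1.pkl","rb"));w2=pickle.load(open("w2.pkl","rb"))
def bb(m): v,u=np.nonzero(m); return u.min(),u.max(),v.min(),v.max()
for n,w in(("w1",w1),("w2",w2)):
    for t in("pale_strip","guide","mouth"):
        for c,m in w.get(t,[]): print(n,t,bb(m))
W1=(w1["K"],w1["T"],w1["pale_strip"][0][1])
sd=V["side"]+(np.load("pics/a_side_pale_strip.npy"),)
sc=V["scene"]+(np.load("pics/a_scene_pale_strip.npy"),)
p=(494,-183,1.51,0)
print("w1 fixed z",fit([W1],STRIP,p,False)); print("w1+side",fit([W1,sd],STRIP,p)); print("w1+scene",fit([W1,sc],STRIP,p))
g=V["scene"]+(np.load("pics/a_scene_guide.npy"),); g2=V["side"]+(np.load("pics/a_side_guide.npy"),)
# guide in wrist: crop unaffected as it leaves the picture
G1=(w1["K"],w1["T"],w1["guide"][0][1]); G2=(w2["K"],w2["T"],w2["mouth"][0][1])
p=(651,34,1.433,0)
for nm,v in (("G2",[G2]),("G1",[G1])): print(nm,fit(v,GUIDE,p,False))
print("G1+G2+sc",fit([G1,G2,g],GUIDE,p)); print("G1+G2",fit([G1,G2],GUIDE,p))
im=np.hstack([w1["img"],w2["img"]]).copy()
out=[]
for w,ms in((w1,"pale_strip guide"),(w2,"pale_strip mouth")):
    i=w["img"].copy()
    for m in ms.split():
        cs,_=cv2.findContours(w[m][0][1].astype(np.uint8),0,1); cv2.drawContours(i,cs,-1,(0,0,255),1)
    out.append(i[:,130:400])
cv2.imwrite("pics/m.png",cv2.resize(np.hstack(out),None,fx=1.48,fy=1.48))
E
python3 f2.py
```

```text
w1 pale_strip (np.int64(198), np.int64(228), np.int64(77), np.int64(254))
w1 guide (np.int64(289), np.int64(357), np.int64(0), np.int64(200))
w2 pale_strip (np.int64(179), np.int64(210), np.int64(175), np.int64(330))
w2 mouth (np.int64(267), np.int64(339), np.int64(0), np.int64(281))
w1 fixed z (array([ 492.48, -184.15,  150.2 ]), np.float64(0.0093))
w1+side (array([ 493.23, -182.89,  150.26,    1.87]), np.float64(0.0313))
w1+scene (array([ 492.11, -185.39,  150.48,   -2.45]), np.float64(0.0841))
G2 (array([651.46,  40.32, 143.39]), np.float64(0.0107))
G1 (array([650.5 ,  36.09, 143.52]), np.float64(0.0086))
G1+G2+sc (array([651.55,  33.18, 143.35,  -5.33]), np.float64(0.0261))
G1+G2 (array([652.6 ,  31.91, 143.52, -13.54]), np.float64(0.0069))
```

View pics/m.png

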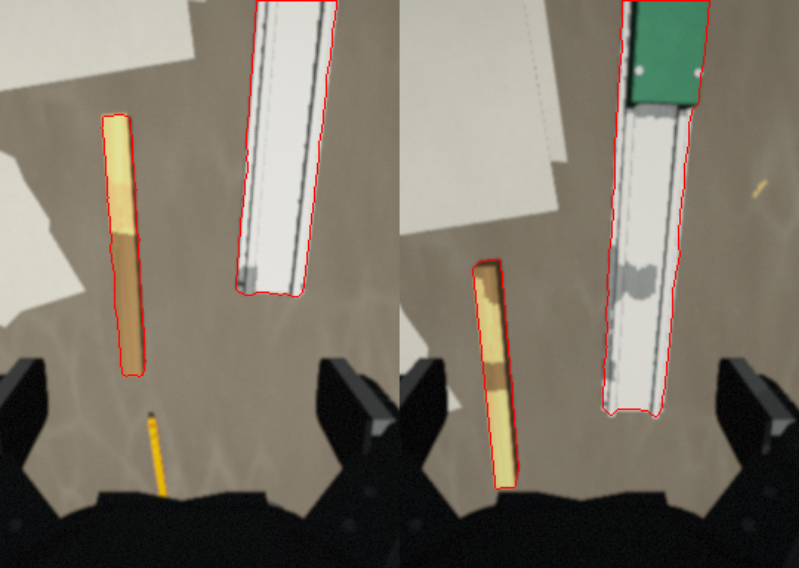

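```bash
cat > d.py <<'E'
import sys
import numpy as np
from rig import r
# usage: d.py x y z yaw
s=r.sense(); p=s["eef_pos"]; y=s["tcp_rot"][2]
t=np.array([float(a) for a in sys.argv[1:4]])
ax=np.array([[np.cos(y),np.sin(y),0],[np.sin(y),-np.cos(y),0],[0,0,-1]])
print("cm",np.round(ax@(t-p)/10,2),"turn",round(-np.degrees(float(sys.argv[4])-y),2), "at",p.round(1),y.round(4),s["clock"])
E
python3 d.py 490.6 -216 60 1.503;python3 d.py 490.6 -216 13 1.503
```

```text
cm [-15.99  -7.54  19.14] turn -2.05 at [582.2 -64.7 251.4] 1.4672 3.6
cm [-15.99  -7.54  23.84] turn -2.05 at [582.2 -64.7 251.4] 1.4672 3.6
```

Emit:
move_arm(
  targets=[1, -16, -7.5, 19, -2, 1, -16, -7.5, 19, -2, 1, -16, -7.5, 19, -2, 1, -16, -7.5, 19, -2, 1, -16, -7.5, 19, -2, 1, -16, -7.5, 19, -2, 1, -16, -7.5, 19, -2, 1, -16, -7.5, 19, -2],
)

```text
clock: 4.4
eef_pos: [492.6, -215.5, 62.2]
tcp_rot: [3.14, 0.0, 1.503]
contact_force: [1.1, -0.8, 0.3]
opening: 0.999
```

```bash
python3 w.py w3 pale_strip; python3 d.py 490.6 -216 13 1.503
```

```text
pale_strip [(0.96, np.int64(11055))] [([491.8, -181.3, -0.2], 0.78)]
4.55 [ 493.04050875 -215.06866769   62.74193468] [3.13894115e+00 7.95995814e-04 1.50447713e+00] 1.002129951805034 [-0.20657358  0.11744581  0.15571367]
cm [-0.11 -0.24  4.97] turn 0.08 at [ 493.  -215.1   62.7] 1.5045 4.55
```

View pics/w3.png

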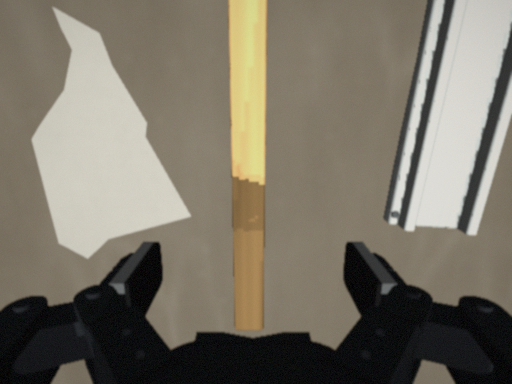

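Emit:
move_arm(
  targets=[1, 0, -0.2, 2.5, 0, 1, 0, -0.2, 5, 0, 1, 0, -0.2, 5, 0, 1, 0, -0.2, 5, 0],
)

```text
clock: 4.95
eef_pos: [490.0, -214.9, 12.0]
tcp_rot: [3.141, 0.0, 1.504]
contact_force: [-0.1, -0.0, 0.4]
opening: 1.0
```

```bash
python3 w.py w4; python3 d.py 490.6 -216 13 1.503
```

```text
5.0 [ 490.42384937 -215.20166469   12.48679364] [3.14023212e+00 4.55983035e-04 1.50405744e+00] 0.9972966402891263 [ 0.29505032  0.07519093 -0.72051863]
cm [-0.08  0.02 -0.05] turn 0.06 at [ 490.4 -215.2   12.5] 1.5041 5.0
```

View pics/w4.png

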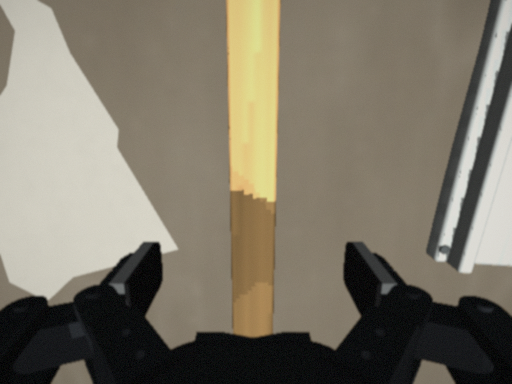

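Emit:
move_arm(
  targets=[-1, 0, 0, 0, 0, -1, 0, 0, 0, 0, -1, 0, 0, 0, 0, -1, 0, 0, 0, 0, -1, 0, 0, 0, 0, -1, 0, 0, 0, 0, -1, 0, 0, 0, 0, -1, 0, 0, 0, 0],
  squeeze=45,
)

```text
clock: 5.8
eef_pos: [489.6, -215.4, 11.7]
tcp_rot: [3.141, 0.0, 1.503]
contact_force: [-0.6, 0.4, 5.5]
opening: 0.225
```

```bash
python3 w.py w5
```

```text
5.85 [ 489.64698227 -215.41201633   11.72243225] [3.14113686e+00 1.28470321e-04 1.50323544e+00] 0.22525863192243495 [-0.59451806  0.61441399  5.44090233]
```

View pics/w5.png

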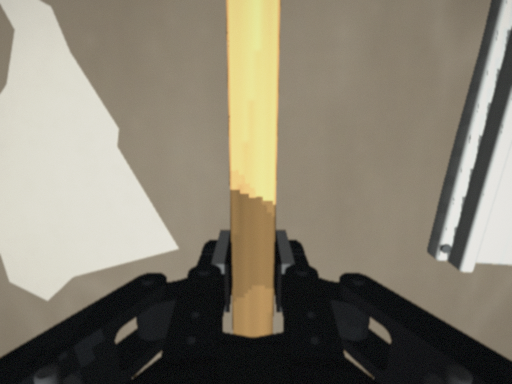

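```bash
python3 d.py 629.3 -124.5 75 1.4345
```

```text
cm [10.01 13.32 -6.33] turn 3.94 at [ 489.6 -215.4   11.7] 1.5032 5.85
```

Emit:
move_arm(
  targets=[-1, 0, 0, -2, 0, -1, 0, 0, -6.3, 0, -1, 3, 4.4, -6.3, 1, -1, 6, 8.8, -6.3, 2.5, -1, 10, 13.3, -6.3, 3.9, -1, 10, 13.3, -6.3, 3.9, -1, 10, 13.3, -6.3, 3.9, -1, 10, 13.3, -6.3, 3.9],
)

```text
clock: 6.65
eef_pos: [627.5, -124.5, 73.6]
tcp_rot: [-3.139, 0.0, 1.436]
contact_force: [-0.9, -0.1, -1.7]
opening: 0.222
```

```bash
python3 w.py w6; python3 d.py 629.3 -124.5 75 1.4345; python3 - <<'E'
from rig import r
import cv2,numpy as np
o=[]
for n in("scene","side"):
    f=r.grab_frame(n)["img"]; o.append(cv2.resize(f[80:240,160:360],None,fx=2,fy=2,interpolation=2))
cv2.imwrite("pics/s6.png",np.hstack(o))
E
```

```text
6.7 [ 627.17670535 -124.98394308   73.67992111] [-3.13943089e+00  2.20325287e-04  1.43533309e+00] 0.22370310223379095 [ 0.01259177  0.47365094 -1.04415481]
cm [ 0.08  0.2  -0.13] turn 0.05 at [ 627.2 -125.    73.7] 1.4353 6.7
```

View pics/w6.png

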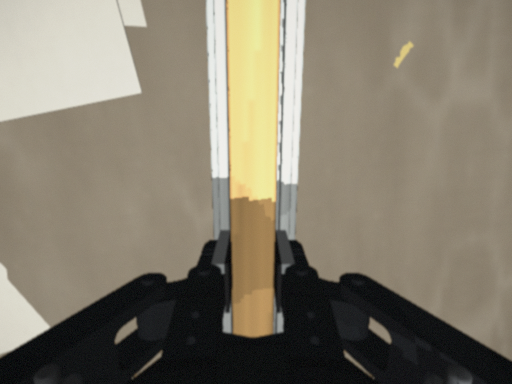

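View pics/s6.png

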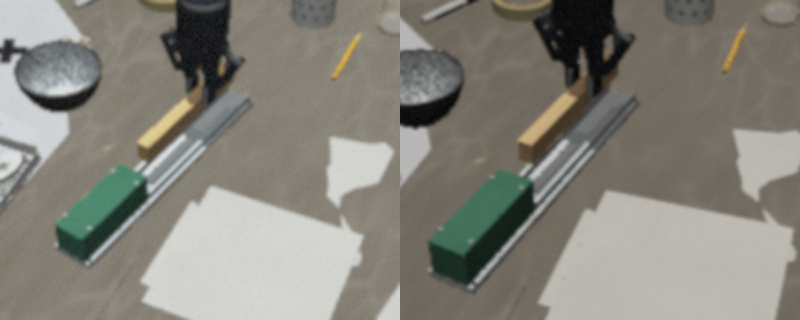

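Emit:
move_arm(
  targets=[-1, 0, 0.2, 1.5, 0, -1, 0, 0.2, 4, 0, -1, 0, 0.2, 4, 0, -1, 0, 0.2, 4.5, 0, -1, 0, 0.2, 4.5, 0],
)

```text
clock: 7.3
eef_pos: [630.7, -125.0, 29.1]
tcp_rot: [-3.141, -0.0, 1.435]
contact_force: [0.5, 1.1, -1.2]
opening: 0.223
```

```bash
python3 w.py w7; python3 d.py 629.3 -124.5 23.7 1.4345; python3 - <<'E'
from rig import r
import cv2,numpy as np
o=[]
for n in("scene","side"):
    f=r.grab_frame(n)["img"]; o.append(cv2.resize(f[80:240,160:360],None,fx=2,fy=2,interpolation=2))
cv2.imwrite("pics/s7.png",np.hstack(o))
E
```

```text
7.35 [ 631.02932465 -124.94490356   29.61099418] [3.14116883e+00 2.92507123e-05 1.43509678e+00] 0.22350236344568303 [ 0.32116497 -0.6205414  -0.84299223]
cm [ 0.02 -0.18  0.59] turn 0.03 at [ 631.  -124.9   29.6] 1.4351 7.35
```

View pics/w7.png

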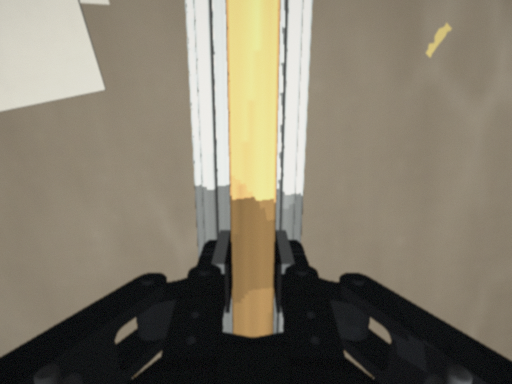

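View pics/s7.png

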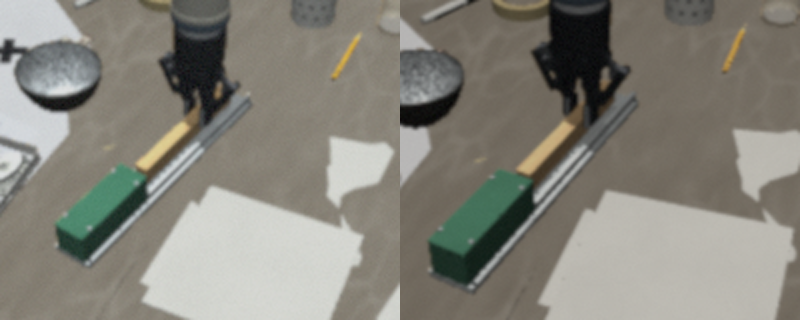

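Emit:
move_arm(
  targets=[-1, 0, -0.2, 0.3, 0, -1, 0, -0.2, 0.5, 0, -1, 0, -0.2, 0.5, 0, -1, 0, -0.2, 0.5, 0],
)

```text
clock: 7.85
eef_pos: [628.8, -124.5, 24.3]
tcp_rot: [-3.142, 0.0, 1.435]
contact_force: [0.3, -0.1, -1.6]
opening: 0.221
```

```bash
python3 w.py w8; python3 d.py 629.3 -124.5 23.7 1.4345
```

```text
7.9 [ 628.9199886  -124.45801829   24.31780548] [ 3.14150918e+00 -6.35605076e-06  1.43529664e+00] 0.22289899000822327 [-0.04719096 -0.21543823 -1.83245107]
cm [0.   0.04 0.06] turn 0.05 at [ 628.9 -124.5   24.3] 1.4353 7.9
```

View pics/w8.png

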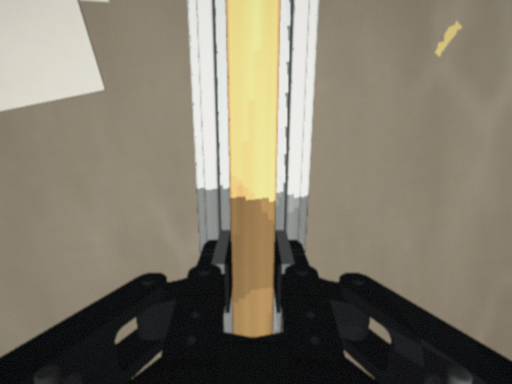

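Emit:
move_arm(
  targets=[-1, 0, 0, 0.05, 0, -1, 0, 0, 0.1, 0, -1, 0, 0, 0.1, 0],
)

```text
clock: 8.2
eef_pos: [629.0, -124.5, 23.7]
tcp_rot: [3.141, -0.0, 1.435]
contact_force: [-1.6, 0.5, 4.3]
opening: 0.22
```

```bash
cat > s.py <<'E'
from rig import r
import numpy as np
s=r.sense(); f=s["contact_force"]; d=np.array([np.cos(1.4345),np.sin(1.4345),0]); o=np.array([651.3,36,0])
print(s["clock"],s["eef_pos"].round(2),s["tcp_rot"].round(4),"guide x",((s["eef_pos"]-o)@d).round(2),"lat",((s["eef_pos"]-o)@[-d[1],d[0],0]).round(2),"F feed",(f@d).round(2),"F",f.round(2),"M",s["wrist_torque"].round(3),s["opening"].round(3))
E
python3 s.py
```

```text
Traceback (most recent call last):
  File "s.py", line 4, in <module>
    print(s["clock"],s["eef_pos"].round(2),s["tcp_rot"].round(4),"guide x",((s["eef_pos"]-o)@d).round(2),"lat",((s["eef_pos"]-o)@[-d[1],d[0],0]).round(2),"F feed",(f@d).round(2),"F",f.round(2),"M",s["wrist_torque"].round(3),s["opening"].round(3))
                                                                                                                                                                                                                                ^^^^^^^^^^^^^^^^^^
AttributeError: 'float' object has no attribute 'round'
```

```bash
sed -i 's/s\["opening"\].round(3)/s["opening"]/' s.py; python3 s.py
```

```text
8.2 [ 628.97 -124.48   23.73] [ 3.1414 -0.      1.4353] guide x -162.02 lat 0.32 F feed 0.22 F [-1.64  0.45  4.31] M [ 0.055  0.285 -0.029] 0.2199124340180519
```

Emit:
move_arm(
  targets=[-1, 0.3, 0, -0.04, 0, -1, 1.0, 0, -0.04, 0, -1, 1.8, 0, -0.04, 0, -1, 2.6, 0, -0.04, 0, -1, 3.4, 0, -0.04, 0, -1, 3.9, 0, -0.04, 0, -1, 4.2, 0, -0.04, 0, -1, 4.4, 0, -0.04, 0, -1, 4.4, 0, -0.04, 0, -1, 4.4, 0, -0.04, 0],
)

```text
clock: 9.2
eef_pos: [634.9, -80.5, 23.7]
tcp_rot: [3.142, -0.001, 1.435]
contact_force: [0.6, 2.2, 2.6]
opening: 0.223
```

```bash
python3 w.py w9;python3 s.py;python3 - <<'E'
from rig import r
import cv2,numpy as np
o=[]
for n in("scene","side"):
    f=r.grab_frame(n)["img"]; o.append(cv2.resize(f[80:240,160:360],None,fx=2,fy=2,interpolation=2))
cv2.imwrite("pics/s9.png",np.hstack(o))
E
```

```text
9.25 [634.84346819 -80.58878996  23.73520702] [ 3.14155778e+00 -5.70936802e-04  1.43497194e+00] 0.22314805889671233 [0.66086916 2.90513415 2.19688076]
9.25 [634.84 -80.59  23.74] [ 3.1416e+00 -6.0000e-04  1.4350e+00] guide x -117.74 lat 0.46 F feed 2.97 F [0.66 2.91 2.2 ] M [ 0.377 -0.015 -0.007] 0.22314805889671233
```

View pics/w9.png

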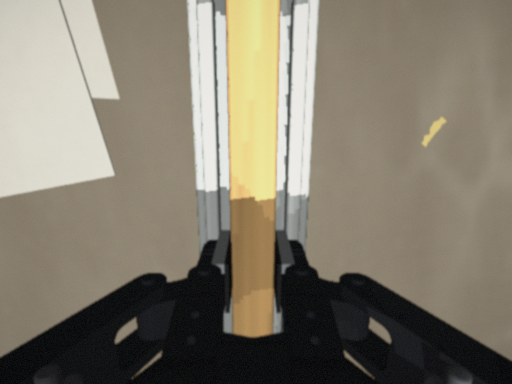

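View pics/s9.png

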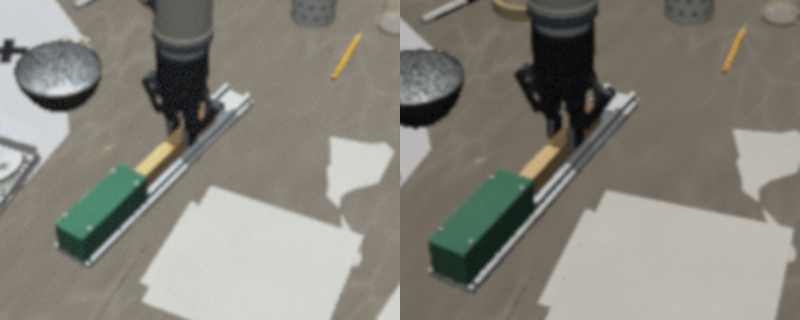

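Emit:
move_arm(
  targets=[-1, 0.03, 0, -0.03, 0, -1, 0.06, 0, -0.03, 0],
)

```text
clock: 9.55
eef_pos: [634.6, -80.6, 23.8]
tcp_rot: [-3.141, 0.0, 1.435]
contact_force: [-0.6, -1.0, 0.4]
opening: 0.221
```

Emit:
move_arm(
  targets=[-1, 0.03, 0, 0, 0, -1, 0.06, 0, 0, 0],
)

```text
clock: 9.75
eef_pos: [634.7, -79.8, 23.8]
tcp_rot: [-3.141, 0.0, 1.435]
contact_force: [0.9, -0.4, -1.8]
opening: 0.22
```

Emit:
move_arm(
  targets=[-1, 0.03, 0, 0, 0, -1, 0.06, 0, 0, 0],
)

```text
clock: 9.95
eef_pos: [634.9, -79.0, 23.8]
tcp_rot: [-3.141, -0.0, 1.435]
contact_force: [-0.6, -0.4, -0.6]
opening: 0.222
```

Emit:
move_arm(
  targets=[-1, 0.04, 0, 0, 0, -1, 0.08, 0, 0, 0],
)

```text
clock: 10.15
eef_pos: [635.0, -78.2, 23.9]
tcp_rot: [-3.141, 0.0, 1.435]
contact_force: [-0.3, 1.1, -2.2]
opening: 0.223
```

Emit:
move_arm(
  targets=[-1, 0.04, 0, 0, 0, -1, 0.08, 0, 0, 0],
)

```text
clock: 10.35
eef_pos: [635.2, -77.5, 23.9]
tcp_rot: [-3.141, 0.0, 1.435]
contact_force: [0.1, -0.8, -1.8]
opening: 0.223
```

```bash
python3 s.py
```

```text
10.35 [635.2  -77.45  23.93] [-3.1415  0.      1.4353] guide x -114.59 lat 0.53 F feed -0.79 F [ 0.14 -0.81 -1.83] M [-0.025  0.027  0.027] 0.22312612563818202
```

Emit:
move_arm(
  targets=[-1, 0.04, 0, 0, 0, -1, 0.08, 0, 0, 0],
)

```text
clock: 10.55
eef_pos: [635.3, -76.7, 24.0]
tcp_rot: [-3.142, 0.0, 1.435]
contact_force: [-0.9, -1.0, -1.8]
opening: 0.223
```

Emit:
move_arm(
  targets=[-1, 0.04, 0, 0.01, 0, -1, 0.08, 0, 0.01, 0],
)

```text
clock: 10.75
eef_pos: [635.5, -75.9, 23.9]
tcp_rot: [3.142, -0.0, 1.435]
contact_force: [0.7, -0.1, -0.8]
opening: 0.224
```

Emit:
move_arm(
  targets=[-1, 0.04, 0, 0, 0, -1, 0.08, 0, 0, 0],
)

```text
clock: 10.95
eef_pos: [635.6, -75.1, 23.9]
tcp_rot: [3.142, 0.0, 1.435]
contact_force: [0.6, -0.3, -1.5]
opening: 0.222
```

Emit:
move_arm(
  targets=[-1, 0.04, 0, 0, 0, -1, 0.08, 0, 0, 0],
)

```text
clock: 11.15
eef_pos: [635.7, -74.3, 23.9]
tcp_rot: [3.142, -0.0, 1.435]
contact_force: [0.3, -0.2, -0.6]
opening: 0.225
```

Emit:
move_arm(
  targets=[-1, 0.04, 0, 0, 0, -1, 0.08, 0, 0, 0],
)

```text
clock: 11.35
eef_pos: [635.8, -73.5, 23.9]
tcp_rot: [3.142, 0.0, 1.435]
contact_force: [-0.1, -0.2, -0.9]
opening: 0.224
```

Emit:
move_arm(
  targets=[-1, 0.04, 0, 0, 0, -1, 0.08, 0, 0, 0],
)

```text
clock: 11.55
eef_pos: [635.9, -72.7, 23.9]
tcp_rot: [-3.142, 0.0, 1.435]
contact_force: [0.0, -0.4, -1.1]
opening: 0.223
```

Emit:
move_arm(
  targets=[-1, 0.04, 0, 0, 0, -1, 0.08, 0, 0, 0],
)

```text
clock: 11.75
eef_pos: [636.0, -72.5, 23.9]
tcp_rot: [3.142, 0.001, 1.436]
contact_force: [-1.9, -6.5, -0.4]
opening: 0.221
```

Emit:
move_arm(
  targets=[-1, 0, 0, 0, 0],
)

```text
clock: 11.85
eef_pos: [636.0, -72.6, 23.9]
tcp_rot: [3.142, 0.001, 1.435]
contact_force: [-0.7, -4.9, -1.2]
opening: 0.224
```

```bash
python3 s.py; python3 w.py w10 pale_strip; python3 - <<'E'
from rig import r
import cv2,numpy as np
o=[]
for n in("scene","side"):
    f=r.grab_frame(n)["img"]; o.append(cv2.resize(f[100:220,180:310],None,fx=3,fy=3,interpolation=2))
cv2.imwrite("pics/s10.png",np.hstack(o))
E
```

```text
11.85 [635.95 -72.59  23.9 ] [3.1416e+00 8.0000e-04 1.4355e+00] guide x -109.67 lat 0.45 F feed -4.93 F [-0.71 -4.87 -1.19] M [-0.796  0.159  0.   ] 0.22364932009000815
pale_strip [(0.92, np.int64(15935))] []
12.0 [635.94319368 -72.56695989  23.90079887] [3.14155490e+00 7.05666147e-04 1.43537076e+00] 0.2187799298915361 [-0.42895916 -6.12022327 -0.41281474]
```

View pics/s10.png

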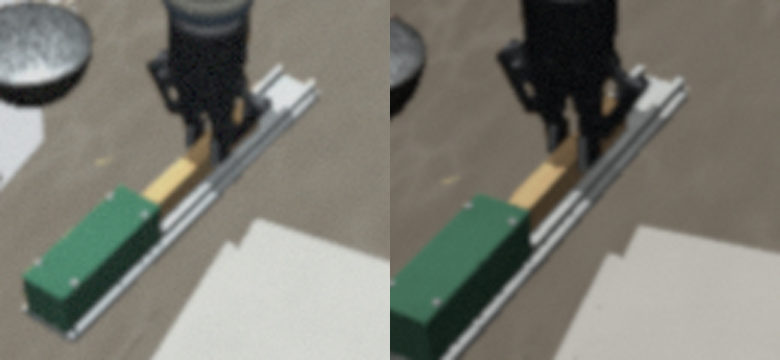

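View pics/w10.png

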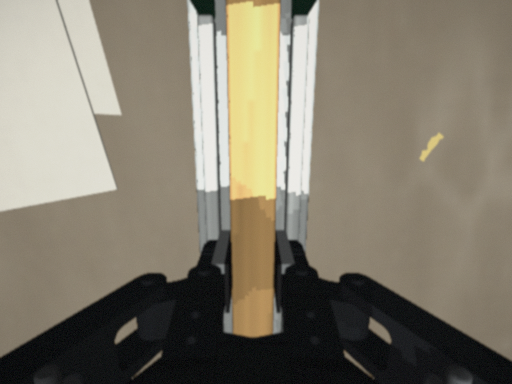

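Emit:
move_arm(
  targets=[0, 0, 0, 0, 0, 0, 0, 0, 0, 0, 0, 0, 0, 0, 0, 0, 0, 0, 0, 0, 0, 0, 0, 0, 0],
)

```text
clock: 12.6
eef_pos: [636.1, -71.8, 23.9]
tcp_rot: [3.141, -0.0, 1.435]
contact_force: [-0.9, -1.0, 0.6]
opening: 0.503
```

```bash
python3 s.py; python3 w.py w11 pale_strip; python3 - <<'E'
import cv2,numpy as np
a=cv2.imread("pics/w10.png");b=cv2.imread("pics/w11.png")
cv2.imwrite("pics/c11.png",cv2.resize(np.hstack([a[:250,170:330],b[:250,170:330]]),None,fx=2.3,fy=2.3,interpolation=cv2.INTER_NEAREST))
E
```

```text
12.6 [636.09 -71.81  23.92] [ 3.1415e+00 -1.0000e-04  1.4354e+00] guide x -108.87 lat 0.42 F feed -1.08 F [-0.86 -0.98  0.62] M [-0.015 -0.022  0.061] 0.5026077007544099
pale_strip [] [([641.2, -40.1, 10.8], 0.79)]
12.75 [636.06678913 -71.88544925  23.92771384] [ 3.14150370e+00 -5.66919123e-05  1.43534318e+00] 0.5035581019210406 [-0.85186772  0.8775855   0.32849875]
```

View pics/c11.png

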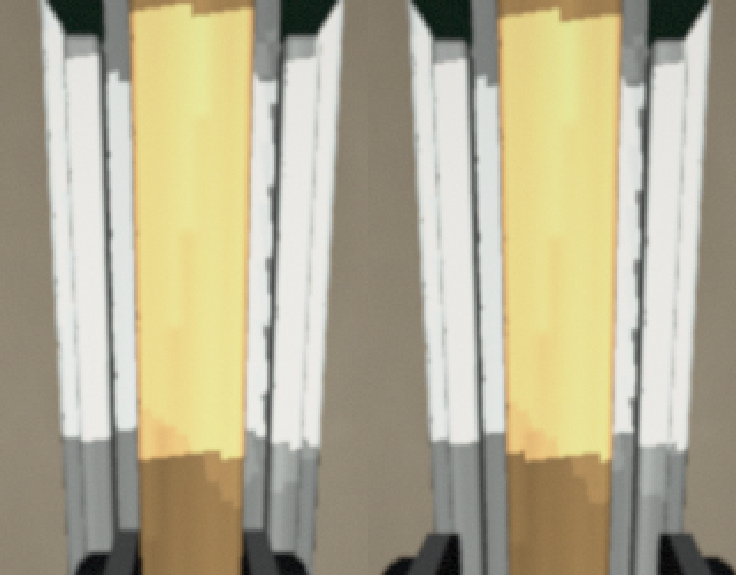

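```bash
python3 - <<'E'
import cv2,numpy as np
a=cv2.cvtColor(cv2.imread("pics/w10.png"),6);b=cv2.cvtColor(cv2.imread("pics/w11.png"),6)
# grain on the strip (no shadow edges), table texture and paper edge for reference
for n,(v0,v1,u0,u1) in dict(strip=(20,180,233,273),chip=(120,170,405,455),paper=(60,215,50,140),table=(20,230,330,500)).items():
    A=a[v0:v1,u0:u1].astype(np.float32);B=b[v0:v1,u0:u1].astype(np.float32)
    M=np.eye(2,3,dtype=np.float32)
    try:
        cc,M=cv2.findTransformECC(A,B,M,cv2.MOTION_TRANSLATION,(3,200,1e-6),None,3); print(n,round(cc,3),M[:,2])
    except Exception as e: print(n,e)
E
```

```text
strip OpenCV(4.12.0) /io/opencv/modules/video/src/ecc.cpp:589: error: (-7:Iterations do not converge) The algorithm stopped before its convergence. The correlation is going to be minimized. Images may be uncorrelated or non-overlapped in function 'findTransformECC'

chip 0.832 [-0.3294389  1.4819899]
paper 0.992 [0.21765527 1.457261  ]
table 0.976 [-0.28169882  1.4124539 ]
```

```bash
python3 - <<'E'
import cv2,numpy as np
A=cv2.imread("pics/w10.png").astype(np.float32);B=cv2.imread("pics/w11.png").astype(np.float32)
def hp(i): i=i[:,:,0]; return cv2.GaussianBlur(i,(0,0),1)-cv2.GaussianBlur(i,(0,0),10)
a,b=hp(A),hp(B)
for v0,v1 in((20,100),(80,160),(60,190),(150,190)):
    t=a[v0:v1,235:270]; s=b[v0-8:v1+8,231:274]
    R=cv2.matchTemplate(s,t,cv2.TM_CCOEFF_NORMED); _,m,_,(x,y)=cv2.minMaxLoc(R)
    c=R[:,x]; d=0.5*(c[y-1]-c[y+1])/(c[y-1]-2*c[y]+c[y+1]) if 0<y<len(c)-1 else 0
    print(v0,round(m,3),x-4,round(y-8+d,2))
E
```

```text
20 0.997 0 2.69
80 0.995 0 2.4
60 0.99 0 1.37
150 0.986 0 1.18
```

Emit:
move_arm(
  targets=[0.3, 0, 0, -1, 0, 0.3, 0, 0, -4, 0, 0.3, 0, 0, -8, 0, 0.3, 0, 0, -12, 0, 0.3, 0, 0, -16, 0, 0.3, -5, 0, -18, 0, 0.3, -8, 0, -18, 0, 0.3, -8, 0, -18, 0, 0.3, -8, 0, -18, 0],
)

```text
clock: 13.65
eef_pos: [624.9, -151.7, 204.5]
tcp_rot: [3.141, -0.0, 1.434]
contact_force: [1.3, 0.6, 0.1]
opening: 0.646
```

```bash
python3 w.py w12 pale_strip mouth; python3 - <<'E'
from rig import r
import cv2,numpy as np
f=r.grab_frame("scene"); cv2.imwrite("pics/s12.png",cv2.resize(f["img"][90:350,140:400],None,fx=2.2,fy=2.2))
print([ (x["position"].round(1) if hasattr(x["position"],"round") else x["position"],x["conf"]) for x in r.mark_of(f,"dark_strip")])
from h import *
import pickle
w=pickle.load(open("w12.pkl","rb"))
o=np.array([651.3,36,0]);d=np.array([np.cos(1.4345),np.sin(1.4345),0])
for L in (30,32,34): # predicted rear-end top pixel
    print(L,proj(w["K"],w["T"],o+(L-220)*d+[0,0,42]).round(1))
E
```

```text
pale_strip [(0.87, np.int64(3813))] [([637.8, -38.3, 13.4], 0.98)]
mouth [(0.87, np.int64(9776))] []
13.9 [ 625.19043578 -150.17098555  203.55428361] [-3.14090342e+00 -2.66115144e-04  1.43635348e+00] 0.6512307744012288 [ 0.57311018 -0.53946571  0.68142652]
[([457.6, 340.0, -0.5], 0.81)]
30 [[252.8 177. ]]
32 [[252.8 175.1]]
34 [[252.8 173.2]]
```

View pics/w12.png

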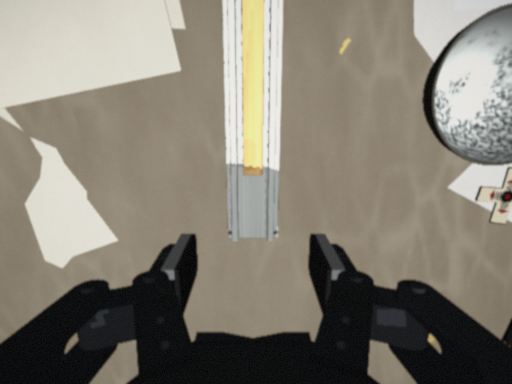

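View pics/s12.png

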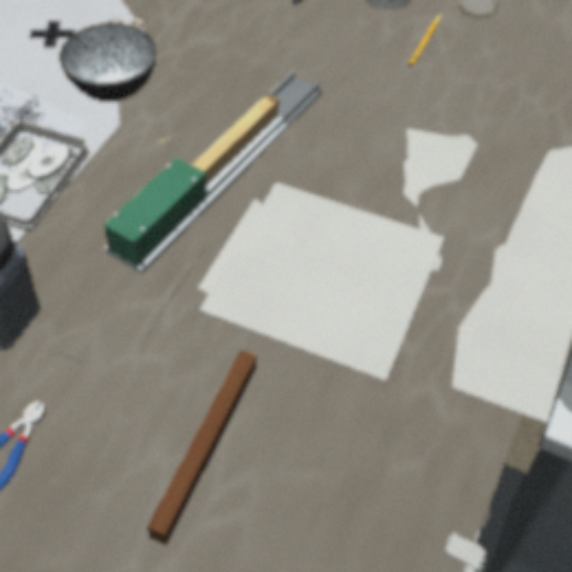

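```bash
python3 -c "
from rig import r
print(r.sign_off(), r.sense()['clock'])"
```

```text
the job is handed in; nothing more can be done
the job is handed in; nothing more can be done
```

The pale strip is lying flat in the channel with its front end about 32–33 mm inside the cover, where I felt a firm stop. I released it there and handed the job in at about 14 s, with the gripper lifted clear and touching nothing.

- **Feeling the stop:** I gripped the strip about 31 mm behind its middle and fed it in by 0.8 mm steps. The force jumped from about 0.3 N to 6.5 N and then held at 5–6 N without the strip moving on. That is below the roughly 10 N at which the stop slides, and the depth fits the range you gave. The feeler's spring was too weak to feel on its own.
- **Final position:** after I let go, the wrist view showed the strip straight in the channel with its rear end where a front end 32–33 mm inside would put it.
- **Possible slip on release:** comparing wrist pictures before and after opening the gripper hinted that the strip moved back by up to about 0.3 mm. The estimates disagreed because of shadow edges, and I did not push it again.
- **Dark strip:** I did not touch it; it was last found at (458, 340) mm against (461, 338) mm at the start, within measuring error.
- **Not seen directly:** I had no reading of the feeler or the stop under the cover, so seating rests on the force and the measured depth.

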